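# Nest a watch movement for the night under its dust cover

### The arm

A 6-joint arm with a two-finger parallel gripper is mounted at the origin on a cart in front of the work surface, level with it; the furniture and walls round the work are solid. World frame = base frame: x ahead of the robot, y to its left, z up, the work surface at z = 0. Lengths are in m, angles in rad, forces in N, time in s.
With the tool pointing down it reaches from about 0.35 to 0.975 m from the base axis. Payload 4.9 kg.
Tool frame: the origin (TCP) lies on the front face of the gripper's body, between the roots of the fingers; the fingertips stand ctrl.finger_overhang ahead of it and the grasp point (between the pads) lies 54 mm ahead of it (ctrl.finger_overhang is the distance from the TCP to the fingertips, in m); z points along the fingers, y is the line along which they close (so a half turn about z gives the same grasp; the last joint's range is limited). The gripper opens to 85 mm and grips with 20 to 120 N. Pads are 22 mm wide; open, the fingers measure 114 mm over their backs; the gripper's body (76 mm by 85 mm) begins 54 mm behind the grasp point. The pads swing forward as they close: fully open they stand 13 mm farther back than shut.
Start: joints at [-1.414, 0.053, 1.613, -0, 1.476, -0.119], TCP at [0.17, -0.601, 0.304] pointing down, gripper open.
Joint ranges: [-3.01, 3.01], [-1.01, 2.22], [0.06, 2.58], [-1.02, 4.17], [0.09, 2.62], [-3.14, 3.14]. Speed limits (rad/s): [2.57, 2.57, 3.14, 3.14, 3.14, 3.14].

### API

Orientations are given as a rotation vector (axis times angle).
In Python, from station import ctrl, vision gives the robot as it stands. The module is installed in compiled form; this text tells all that it offers.
- The arm moves only by the tool drive_tool, never from a script. Its argument "rows" is a list of rows, each a list of 2 entries, a list of its own where there are three numbers: the shift along the tool's x, y, z in m, then the turn about the tool's z in rad. A call has 1 to 10 rows; each row shifts and turns the commanded pose from where the row before left it, along the tool's axes as they then stand; what a row does not reach is not made up. A row lasts 1/10 s, in which the tool goes at most 50 mm and 8.59 degrees, less where a joint would pass 70% of its speed; a pose out of reach is approached as far as the arm can. A call with a gripper value outside its range is refused whole. "jaw" is the closure, from 0 (fully open) to 1 (shut), set as the call begins (left out, the last holds). The fingers move at their own pace and stop on an object; "grip_force" is the grip in N (left out, the last holds). Time passes only in rows, so rows that do not move let the fingers close. It gives the time, the measured TCP pose, the force, the opening and the grip force at its end, in the units of the state.
- ctrl.get_obs(): the state, without advancing time (a new reading comes with each control period).
- vision.get_image(name): name is "scene" or "top" or "wrist"; returns a dict with "image" (384x512x3 uint8, blue, green, red), "vertical_fov" (degrees; the focal length in pixels is half the picture's height over the tangent of half this angle, whatever the lens; pixels are square), "cx", "cy" (the principal point, pixels), "R" (3x3) and "t" (3): a world point X has camera coordinates R X + t. Camera axes: x right, y down, z forward; pixel columns grow to the right and rows downward; lengths in m; the calibration is good to about 2 mm. A picture is of the moment at which its call begins. There is no depth.
- ctrl.finish_job(): hands the job in; it is judged then, once.
The state is a dict: "t": time; "q": joint angles; "dq": joint speeds; "effort": joint torques, N m; "tool_pos": TCP position; "tool_rot": TCP orientation; "contact_force": force on the tool from outside, world axes, zero at the start; "wrist_torque": the same for the moment, N m; "opening": finger opening in m; "grip_force": force on a finger pad.
Only numpy, scipy, OpenCV 4.12 (cv2) and the standard library are available. Lean on these libraries where they do the work, as an engineer would, in place of code of your own. Each camera call takes 0.05 s, during which the arm holds its last target. There are 200 camera calls.

### The job

Put the watch movement away on the pale blue dust-cover base, building it up in this order and each piece centred: first the green movement holder on the base, then the brass movement into the holder's recess, then the red guard cap over the movement, and last the clear dome over the whole lot, resting flat on the base. Leave the loupe and the black loupe case where they are.

Things in the scene. Friction and masses are not known exactly. Their poses are not given: they have to be found in the camera images.
- base_top (a point): Pale grey-blue round moulded base of a dust cover, 97 mm across, fixed to the bench. This point is the centre of its flat top, 14 mm above the bench; z is up.
- holder_center (a point): Green plastic movement holder, a loose shallow round cup 58 mm across and 15 mm high, recess upward. The recess is 43 mm across and 5 mm deep (wall 7 to 8 mm, floor 10 mm thick). This point is on its axis, half-way up (7.5 mm above its underside); z is its axis, up. It is held across its outside. Loose weights here and below are tens of grams.
- movement_center (a point): Watch movement, a loose brass disc 37 mm across and 14 mm thick with steel bridges and small red jewels on top. In the holder's recess it stands 9 mm above the holder's rim. This point is its centre, 7 mm above its underside; z is its axis, up. Fully in, this point is 9.5 mm above that of the holder.
- cap_center (a point): Red plastic guard cap, loose, 48 mm across and 19 mm high in all: a shallow skirt 4 mm deep and 43 mm across inside, open below, a roof 3 mm thick, and on it a round knob 14 mm across and 12 mm high. It goes over the movement until its roof rests on it. This point is on its axis, half-way up (9.5 mm above the edge of its skirt); the middle of the knob is 3.5 mm above this point; z is its axis, up. Fully on, this point is 12.5 mm above that of the movement.
- dome_center (a point): Clear dust dome, loose, 87 mm across and 66 mm high, open below, about 76 mm across inside near the rim and 44 mm high inside, with a round knob 22 mm across on top. This point is on its axis, half-way up (33 mm above its rim); the knob reaches from 21 mm to 33 mm above this point, and the shoulder round it lies 21 mm above this point; z is its axis, up. Resting on the base, this point is 33 mm above the base's top.
- loupe_center (a point): Bystander: black eye loupe, 32 mm across and 28 mm high, standing loose on the bench. This point is its centre. Not to be moved.
- black_case_center (a point): Bystander: oval black loupe case, 44 x 54 mm and 20 mm high, loose on the bench. This point is its centre. Not to be moved.
Things that resemble listed ones, but are neither listed nor needed, are in the scene too. Of the things shaped like the part that bears cap_center, the red one is meant.

How it is judged:
By the outcome, as a careful person would: the job done as asked, in the order asked, and still so for the second after the job is handed in, with the robot touching nothing.
It also fails if it takes over 112 s, if anything falls off the work surface, if the arm or the gripper's body presses on something with over 40 N, if the wrist force passes 120 N, or if a joint passes its speed limit or range.

## Working session

There is one attempt and no reset: what is moved stays moved. The work goes in short steps, Python scripts to look and compute and a tool call to move; the robot and the scene stay as the last step left them, time stands still between calls to the robot, and variables do not carry over. Pictures are saved under pics/ and viewed, at most 14 in all, crops included, and the job is handed in when it is done.

Besides the shell and the picture viewer there is one more tool, called after ">>>" as name(argument=value, ...) on one line, values as JSON. drive_tool: Moves the arm, as the interface text tells. Its arguments: {"type":"object","properties":{"rows":{"type":"array","items":{"type":"array"}},"jaw":{"type":"number"},"grip_force":{"type":"number"}},"required":["rows"]}

```bash
mkdir -p pics; cat > h.py <<'E'
import numpy as np, cv2
from station import ctrl, vision
from scipy.spatial.transform import Rotation as Ro
def cap(name,fn=None):
    d=vision.get_image(name)
    if fn: cv2.imwrite('pics/'+fn,d['image'])
    return d
def ray(d,u,v):
    f=192/np.tan(np.radians(d['vertical_fov'])/2)
    R=np.array(d['R']);t=np.array(d['t'])
    w=R.T@np.array([(u-d['cx'])/f,(v-d['cy'])/f,1]); return -R.T@t,w
def plane(d,u,v,z):
    o,w=ray(d,u,v); return o+w*(z-o[2])/w[2]
def proj(d,X):
    f=192/np.tan(np.radians(d['vertical_fov'])/2)
    c=np.array(d['R'])@np.array(X)+np.array(d['t']); return c[0]/c[2]*f+d['cx'],c[1]/c[2]*f+d['cy']
def state():
    o=ctrl.get_obs(); print({k:np.round(o[k],3).tolist() for k in('t','tool_pos','tool_rot','contact_force','opening','grip_force')}); return o
E
python3 - <<'E'
from h import *
import pickle
o=state();print(np.round(Ro.from_rotvec(o['tool_rot']).as_matrix(),3), ctrl.finger_overhang)
D={n:cap(n) for n in('scene','top','wrist')}
pickle.dump(D,open('d0.pkl','wb'))
for n,d in D.items(): print(n,d['vertical_fov'],d['cx'],d['cy'],np.round(-np.array(d['R']).T@d['t'],3))
for n in('top','scene'): cv2.imwrite(f'pics/{n}0.png',cv2.resize(D[n]['image'],(800,600),interpolation=cv2.INTER_CUBIC))
E
```

```text
{'t': 0.0, 'tool_pos': [0.17, -0.601, 0.303], 'tool_rot': [-3.11, -0.432, 0.0], 'contact_force': [-0.538, -0.016, -0.21], 'opening': 0.086, 'grip_force': 0.0}
[[ 0.962  0.272 -0.   ]
 [ 0.272 -0.962  0.002]
 [ 0.    -0.002 -1.   ]] 0.0726
scene 42.976467229626564 256.587660735328 198.92751501093468 [-0.076  0.794  0.61 ]
top 43.721999277824374 255.7300725009436 190.93861360400857 [0.362 0.198 1.017]
wrist 68.50070210693463 258.01709544689874 192.67473764330882 [ 0.245 -0.581  0.372]
```

View pics/top0.png

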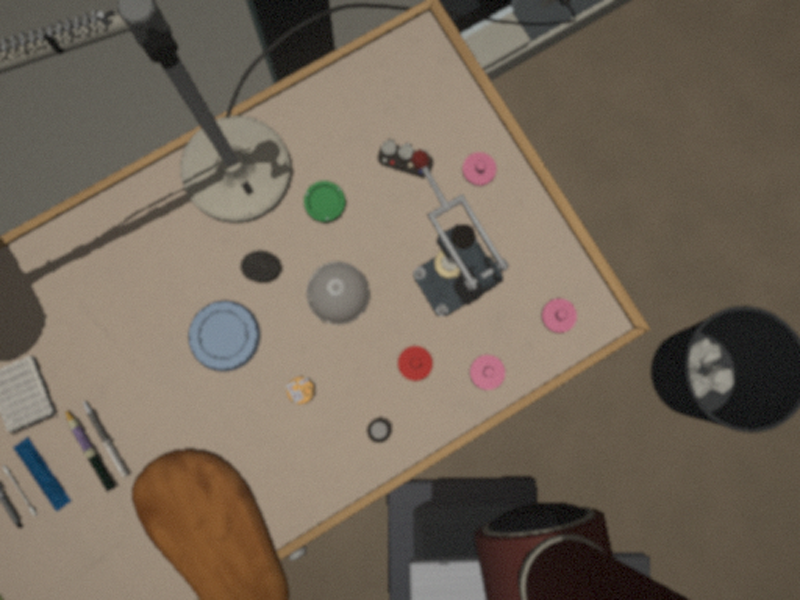

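View pics/scene0.png

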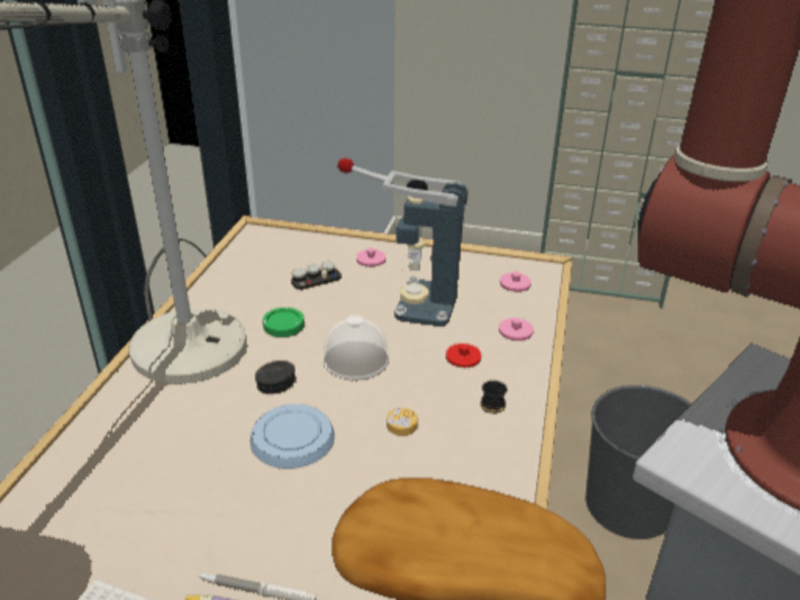

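The top view (800x600 view pixels) shows the base at (224,335), holder (325,202), movement (301,390), dome (338,292), loupe (379,429) and case (261,266). There are four cap-shaped things: red at (415,363), and pink at (480,169), (559,315) and (488,372). The red one fits the description. The lamp pole and the press are obstacles.

```bash
python3 - <<'E'
from h import *
import pickle
D=pickle.load(open('d0.pkl','rb'))
d=D['top'];im=d['image']
cv2.imwrite('pics/crop_red.png',cv2.resize(im[190:270,230:350],(720,480),interpolation=cv2.INTER_CUBIC))
def blob(d,seed,hs,r=45):
    hsv=cv2.cvtColor(d['image'],cv2.COLOR_BGR2HSV); m=cv2.inRange(hsv,*map(np.array,hs))
    if hs[0][0]==0: m|=cv2.inRange(hsv,np.array((174,)+tuple(hs[0][1:])),np.array((180,255,255)))
    w=np.zeros_like(m); u,v=int(seed[0]*.64),int(seed[1]*.64); cv2.circle(w,(u,v),r,255,-1); m&=w
    cs,_=cv2.findContours(m,cv2.RETR_EXTERNAL,cv2.CHAIN_APPROX_NONE); c=max(cs,key=cv2.contourArea)
    return cv2.fitEllipse(cv2.convexHull(c))
L={'base':((224,335),(292,434),((95,40,60),(125,255,255)),.010,.012),
'holder':((325,202),(284,322),((45,80,30),(85,255,255)),.0125,.0125),
'mov':((301,390),(403,420),((8,70,60),(30,255,255)),.010,.009),
'cap':((415,363),(463,355),((0,150,60),(5,255,255)),.004,.005),
'case':((261,266),(276,376),((0,0,0),(180,255,60)),.01,.01),
'loupe':((379,429),(494,396),((0,0,0),(180,255,70)),.02,.014)}
for n,(a,b,hs,z1,z2) in L.items():
    for k,s,z in(('top',a,z1),('scene',b,z2)):
        try:
            e=blob(D[k],s,hs,25 if n in('mov','cap','loupe') else 45)
            print(n,k,np.round(e[0],1),np.round(e[1],1),np.round(plane(D[k],*e[0],z),4), 'mm/px',np.round(1e3*np.linalg.norm(plane(D[k],e[0][0]+1,e[0][1],z)-plane(D[k],*e[0],z)),2))
        except Exception as x: print(n,k,x)
for z in(.03,.066): print('dome top knob',plane(d,336*.64,287*.64,z))
print('dome scene',plane(D['scene'],355*.64,321*.64,.064))
for nm,p,z in(('press',(460,270),.1),('pole base',(235,168),.02),('pole up',(140,10),.4),('shade',(10,290),.3),('wood',(210,520),.1),('wood top end',(190,460),.05),('corner',(640,327),0),('corner2',(435,5),0),('edge',(285,552),0)): print(nm,np.round(plane(d,p[0]*.64,p[1]*.64,z),3))
# shade: scene/top triangulate; press lever ball
def tri(a,b):
    o1,w1=ray(D['top'],a[0]*.64,a[1]*.64);o2,w2=ray(D['scene'],b[0]*.64,b[1]*.64)
    s=np.linalg.lstsq(np.c_[w1,-w2],o2-o1,rcond=None)[0];p,q=o1+s[0]*w1,o2+s[1]*w2;return np.round((p+q)/2,3),np.round(np.linalg.norm(p-q),3)
print('ball',tri((421,160),(345,165)),'poletop',tri((140,8),(130,15)))
E
```

```text
base top [142.8 214.4] [42.1 43.4] [0.4527 0.4051 0.01  ] mm/px 2.08
base scene [186.6 279.2] [38.8 52.4] [0.4433 0.4107 0.012 ] mm/px 1.76
holder top [207.4 128.6] [25.1 25.6] [0.6353 0.2688 0.0125] mm/px 2.15
holder scene [181.  205.7] [18.9 26.6] [0.6268 0.2728 0.0125] mm/px 2.14
mov top [192.  249.4] [18.3 19. ] [0.3779 0.3024 0.01  ] mm/px 2.08
mov scene [256.8 269.5] [18.2 21.1] [0.3741 0.3034 0.009 ] mm/px 1.82
cap top [265.4 232.1] [20.1 20.5] [0.4113 0.1485 0.004 ] mm/px 2.12
cap scene [296.4 227. ] [14.4 22. ] [0.4076 0.1493 0.005 ] mm/px 2.06
case top [166.8 170.4] [17.6 23.4] [0.5457 0.3556 0.01  ] mm/px 2.12
case scene [176.3 242.7] [16.  24.6] [0.5381 0.3575 0.01  ] mm/px 1.93
loupe top [243.  274.6] [12.3 13.2] [0.3243 0.1971 0.02  ] mm/px 2.05
loupe scene [315.5 252.8] [17.1 18.4] [0.323 0.196 0.014] mm/px 1.9
dome top knob [0.51248353 0.25233894 0.03      ]
dome top knob [0.50699107 0.25037495 0.066     ]
dome scene [0.50252404 0.25356002 0.064     ]
press [0.521 0.094 0.1  ]
pole base [0.681 0.39  0.02 ]
pole up [0.703 0.4   0.4  ]
shade [0.473 0.549 0.3  ]
wood [0.225 0.4   0.1  ]
wood top end [0.292 0.437 0.05 ]
corner [ 0.455 -0.164  0.   ]
corner2 [0.929 0.107 0.   ]
edge [0.168 0.324 0.   ]
ball (array([0.63 , 0.146, 0.203]), np.float64(0.001)) poletop (array([0.689, 0.39 , 0.424]), np.float64(0.007))
```

View pics/crop_red.png

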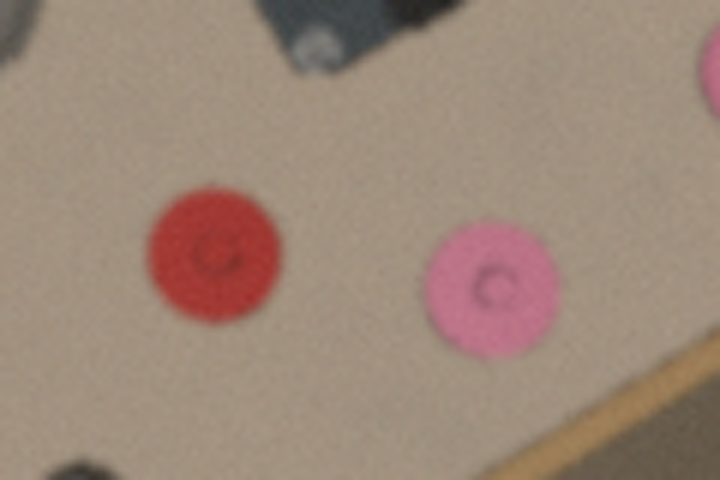

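The enlarged crop shows the red cap at crop pixel (215,255), plain red and clearly different from the pink decoy at (493,290), so the red one is the target. The estimates agree with the reach and sizes. I'm setting out with yaw 0.7, which keeps the fingers clear of the lamp foot beside the holder.

>>> drive_tool(rows=[[[0,0,0],-0.1413],[[0,0,0],-0.1413],[[0,0,0],-0.1413],[[0.04,-0.02,-0.003],0],[[0.04,-0.02,-0.003],0],[[0.04,-0.02,-0.003],0],[[0.04,-0.02,-0.003],0],[[0.04,-0.02,-0.003],0],[[0.04,-0.02,-0.003],0],[[0.04,-0.02,-0.003],0]], jaw=0)

```text
t: 1.15
tool_pos: [0.2945, -0.3121, 0.3247]
tool_rot: [-2.951, -1.076, -0.0]
contact_force: [0.9, -0.3, 0.1]
opening: 0.0856
grip_force: 0.0
```

>>> drive_tool(rows=[[[0.04,-0.02,0],0],[[0.04,-0.02,0],0],[[0.04,-0.02,0],0],[[0.04,-0.02,0],0],[[0.04,-0.02,0],0],[[0.04,-0.02,0],0],[[0.04,-0.02,0],0],[[0.04,-0.02,0],0],[[0,0,0],0]])

```text
t: 2.05
tool_pos: [0.4366, 0.0187, 0.3245]
tool_rot: [-2.946, -1.087, -0.0]
contact_force: [-0.9, -0.3, -0.5]
opening: 0.0854
grip_force: 0.0
```

```bash
cat >> h.py <<'E'
def go(X,yaw=None):
    "print the tool-axis shift to bring TCP to world X"
    o=state();R=Ro.from_rotvec(o['tool_rot']).as_matrix()
    y=np.arctan2(R[1,0],R[0,0]); print('yaw',round(y,4),'shift',np.round(R.T@(np.array(X)-o['tool_pos']),4), 'turn',None if yaw is None else round(y-yaw,4))
E
python3 - <<'E'
from h import *
go([.53,.20,.30])
go([.615,.25,.2])
E
```

```text
{'t': 2.05, 'tool_pos': [0.437, 0.019, 0.325], 'tool_rot': [-2.946, -1.087, -0.0], 'contact_force': [-0.874, -0.282, -0.505], 'opening': 0.085, 'grip_force': 0.0}
yaw 0.7072 shift [ 0.1888 -0.0771  0.0248] turn None
{'t': 2.05, 'tool_pos': [0.437, 0.019, 0.325], 'tool_rot': [-2.946, -1.087, -0.0], 'contact_force': [-0.874, -0.282, -0.505], 'opening': 0.085, 'grip_force': 0.0}
yaw 0.7072 shift [ 0.2858 -0.0598  0.1248] turn None
```

>>> drive_tool(rows=[[[0.021,-0.031,0],0],[[0.021,-0.031,0],0],[[0.021,-0.031,0],0],[[0.021,-0.031,0],0],[[0.037,0.01,0.01],0],[[0.037,0.01,0.01],0],[[0.037,0.01,0.02],0],[[0.037,0.01,0.02],0],[[0.037,0.01,0.03],0],[[0.037,0.01,0.03],0]])

```text
t: 3.05
tool_pos: [0.6306, 0.2602, 0.2039]
tool_rot: [2.951, 1.075, 0.001]
contact_force: [-0.2, -0.6, 0.8]
opening: 0.0857
grip_force: 0.0
```

>>> drive_tool(rows=[[[0,0,0],0],[[0,0,0],0]])

```text
t: 3.25
tool_pos: [0.6286, 0.2596, 0.2018]
tool_rot: [-2.952, -1.076, 0.009]
contact_force: [-0.3, -0.0, -0.4]
opening: 0.0855
grip_force: 0.0
```

```bash
cat >> h.py <<'E'
HS={'holder':((45,80,30),(85,255,255)),'mov':((8,70,60),(30,255,255)),'cap':((0,150,60),(5,255,255)),'base':((95,40,60),(125,255,255))}
def well(d,n):
    hsv=cv2.cvtColor(d['image'],cv2.COLOR_BGR2HSV);h=HS[n];m=cv2.inRange(hsv,*map(np.array,h))
    if n=='cap': m|=cv2.inRange(hsv,np.array((174,150,60)),np.array((180,255,255)))
    cs,_=cv2.findContours(m,cv2.RETR_EXTERNAL,cv2.CHAIN_APPROX_NONE);c=max(cs,key=cv2.contourArea)
    return c,cv2.fitEllipse(cv2.convexHull(c))
def circ(d,c,z):
    "contour onto plane z, circle fit"
    P=np.array([plane(d,u,v,z)[:2] for u,v in cv2.convexHull(c)[:,0]])
    A=np.c_[2*P,np.ones(len(P))];s=np.linalg.lstsq(A,(P**2).sum(1),rcond=None)[0]
    return s[:2],np.sqrt(s[2]+s[:2]@s[:2])
E
python3 - <<'E'
from h import *
d=cap('wrist','w1.png')
c,e=well(d,'holder');print(e)
for z in(0.,.0075,.015): print(z,circ(d,c,z))
print(proj(d,[.6353,.2688,.0125]))
go([.635,.269,.0615])
E
```

```text
((256.9577941894531, 176.31773376464844), (59.036598205566406, 59.717716217041016), 96.14122772216797)
0.0 (array([0.63342291, 0.26393279]), np.float64(0.0298502476133495))
0.0075 (array([0.63494466, 0.26515283]), np.float64(0.029022572322284557))
0.015 (array([0.6364664 , 0.26637287]), np.float64(0.028194897031213088))
(np.float64(254.2017850405426), np.float64(175.90838420251643))
{'t': 3.3, 'tool_pos': [0.629, 0.26, 0.205], 'tool_rot': [2.951, 1.076, -0.001], 'contact_force': [-1.283, -0.728, 1.259], 'opening': 0.085, 'grip_force': 0.0}
yaw 0.699 shift [ 0.0107 -0.0032  0.1433] turn None
```

View pics/w1.png

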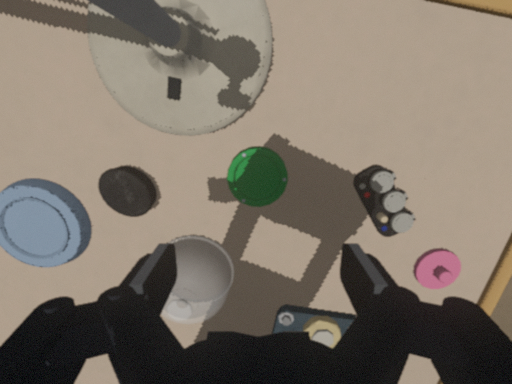

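The green holder fills the ellipse at (257,176). Its rim circle radius fits at 28 mm, with the centre near (0.6355,0.2665). The lamp foot lies above it and the dome below-left, and the fingers open clear of both.

>>> drive_tool(rows=[[[0.009,0,0.03],0],[[0,0,0.03],0],[[0,0,0.025],0],[[0,0,0.02],0],[[0,0,0.015],0],[[0,0,0.005],0],[[0,0,0],0]])

```text
t: 4.0
tool_pos: [0.6359, 0.2662, 0.0811]
tool_rot: [2.951, 1.076, 0.002]
contact_force: [0.7, -0.0, 0.0]
opening: 0.0853
grip_force: 0.0
```

```bash
python3 - <<'E'
from h import *
state();print(ctrl.finger_overhang)
d=cap('wrist')
c,e=well(d,'holder');print(e)
print(circ(d,c,.0145))
E
```

```text
{'t': 4.0, 'tool_pos': [0.636, 0.266, 0.081], 'tool_rot': [2.951, 1.076, 0.002], 'contact_force': [0.706, -0.024, 0.031], 'opening': 0.085, 'grip_force': 0.0}
0.0726
((256.0449523925781, 246.79945373535156), (100.3516845703125, 104.12684631347656), 90.59536743164062)
(array([0.63761205, 0.26720866]), np.float64(0.029019485752492122))
```

>>> drive_tool(rows=[[[0.002,0,0.003],0],[[0,0,0.002],0],[[0,0,0],0],[[0,0,0],0],[[0,0,0],0],[[0,0,0],0],[[0,0,0],0]], jaw=0.27, grip_force=30)

```text
t: 4.75
tool_pos: [0.6373, 0.2676, 0.0749]
tool_rot: [2.951, 1.077, 0.0]
contact_force: [-0.1, -0.3, -0.4]
opening: 0.0625
grip_force: 0.0
```

```bash
python3 - <<'E'
from h import *
state();print(ctrl.finger_overhang)
d=cap('wrist','w2.png')
c,e=well(d,'holder');print(e)
print(circ(d,c,.0145))
E
```

```text
{'t': 4.75, 'tool_pos': [0.637, 0.268, 0.075], 'tool_rot': [2.951, 1.077, 0.0], 'contact_force': [-0.074, -0.31, -0.428], 'opening': 0.062, 'grip_force': 0.0}
0.0726
((256.3082275390625, 255.27291870117188), (103.5321273803711, 108.1557846069336), 91.94956970214844)
(array([0.6375704 , 0.26761554]), np.float64(0.02921336003029469))
```

View pics/w2.png

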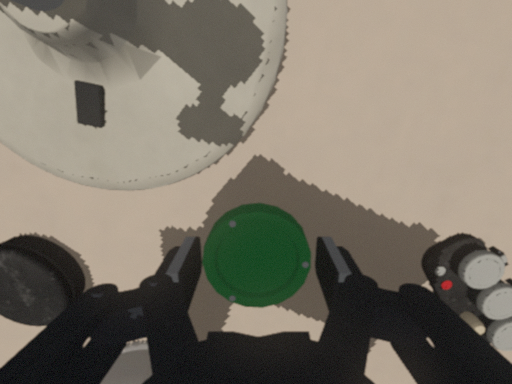

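The holder at (257,255) sits midway between the finger tips at (190,255) and (325,255). Closing now.

>>> drive_tool(rows=[[[0,0,0],0],[[0,0,0],0],[[0,0,0],0],[[0,0,0],0]], jaw=0.4, grip_force=30)

```text
t: 5.2
tool_pos: [0.6377, 0.2678, 0.0754]
tool_rot: [2.951, 1.077, 0.001]
contact_force: [0.2, 0.5, 2.9]
opening: 0.0567
grip_force: 32.2
```

>>> drive_tool(rows=[[[0,0,-0.01],0],[[0,0,-0.03],0],[[0,0,-0.03],0],[[0,0,-0.03],0],[[0,0,0],0]])

```text
t: 5.7
tool_pos: [0.6398, 0.2685, 0.1813]
tool_rot: [2.951, 1.077, 0.015]
contact_force: [0.4, 0.7, -0.1]
opening: 0.0567
grip_force: 32.3
```

```bash
python3 - <<'E'
from h import *
import pickle
D=pickle.load(open('d0.pkl','rb'))
o1,w1=ray(D['top'],45*.64,315*.64);o2,w2=ray(D['scene'],91*.64,565*.64)
s=np.linalg.lstsq(np.c_[w1,-w2],o2-o1,rcond=None)[0];print(o1+s[0]*w1,o2+s[1]*w2)
d=cap('wrist')
c,e=well(d,'holder');print(e); s=state()
print(circ(d,c,.1145))
E
```

```text
[ 0.48739749  0.65563296 -0.02018406] [ 0.47666556  0.64377424 -0.02670741]
((258.1856689453125, 254.88870239257812), (102.86531829833984, 108.4205551147461), 89.24734497070312)
{'t': 5.75, 'tool_pos': [0.639, 0.268, 0.178], 'tool_rot': [2.951, 1.077, 0.009], 'contact_force': [0.233, 0.424, -1.539], 'opening': 0.056, 'grip_force': 32.287}
(array([0.63880484, 0.26542799]), np.float64(0.030424382559462306))
```

>>> drive_tool(rows=[[[-0.0088,-0.0372,0],0],[[-0.0088,-0.0372,0],0],[[-0.0088,-0.0372,0],0],[[-0.0088,-0.0372,0],0],[[-0.0088,-0.0372,0],0],[[-0.0088,-0.0372,0],0],[[0,0,0],0],[[0,0,0],0],[[0,0,0],0]])

```text
t: 6.65
tool_pos: [0.4534, 0.4037, 0.1739]
tool_rot: [2.951, 1.076, -0.002]
contact_force: [-0.1, -0.4, 0.2]
opening: 0.0566
grip_force: 32.3
```

```bash
python3 - <<'E'
from h import *
d=cap('wrist','w3.png'); dt=cap('top')
c,e=well(d,'base');print(e)
for z in(0,.007,.014): print(circ(d,c,z))
c2,e2=well(d,'holder');print(circ(d,c2,.113),e2)
go([.453,.405,.09])
E
```

```text
((257.418212890625, 192.09814453125), (100.93418884277344, 105.1546401977539), 95.70758819580078)
(array([0.45244033, 0.40193154]), np.float64(0.0475589459180597))
(array([0.45418259, 0.40337451]), np.float64(0.04618771354842745))
(array([0.45592485, 0.40481748]), np.float64(0.04481648117879624))
(array([0.45453248, 0.40263135]), np.float64(0.029278453422857564)) ((258.3601989746094, 254.70899963378906), (103.28313446044922, 108.6066665649414), 94.74286651611328)
{'t': 6.75, 'tool_pos': [0.454, 0.404, 0.174], 'tool_rot': [2.952, 1.074, -0.001], 'contact_force': [0.468, -0.847, -0.858], 'opening': 0.057, 'grip_force': 32.341}
yaw 0.6982 shift [ 0.0002 -0.0017  0.0844] turn None
```

View pics/w3.png

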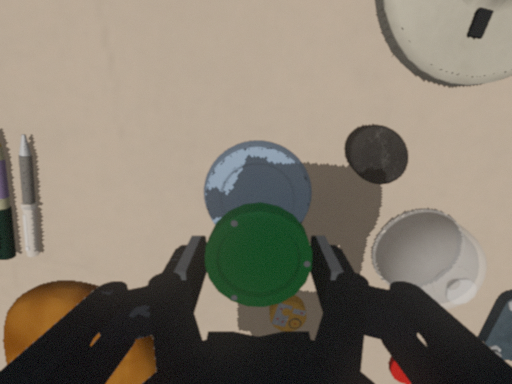

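The base, partly hidden, is at (258,190), with the held holder at (258,254) overlapping its lower edge. I'm refitting the base centre from its visible arc only.

```bash
python3 - <<'E'
from h import *
d=cap('wrist')
c,e=well(d,'base');c2=well(d,'holder')[0]
P=c[:,0];k=np.array([cv2.pointPolygonTest(c2,(float(p[0]),float(p[1])),True)<-6 for p in P]);P=P[k]
# outer points only
cen=np.array([257,190]);r=np.hypot(*(P-cen).T);P=P[r>44];print(len(P),P[:,1].max())
from scipy.optimize import least_squares
for z in(0,.007,.014):
    Q=np.array([plane(d,*p,z)[:2] for p in P])
    s=least_squares(lambda x:np.hypot(*(Q-x[:2]).T)-x[2],[.45,.4,.048],loss='soft_l1',f_scale=.001)
    print(z,s.x,np.abs(s.fun).mean())
state()
E
```

```text
249 219
0 [0.45343473 0.40226245 0.04624659] 0.0010194155378042441
0.007 [0.4551691  0.40368924 0.0449093 ] 0.0009910466655783483
0.014 [0.45690328 0.40511597 0.04357219] 0.0009626716200864736
{'t': 6.8, 'tool_pos': [0.454, 0.404, 0.175], 'tool_rot': [2.952, 1.074, -0.001], 'contact_force': [0.007, 0.701, -0.776], 'opening': 0.056, 'grip_force': 32.341}
```

>>> drive_tool(rows=[[[0.001,0,0.025],0],[[0,0,0.025],0],[[0,0,0.02],0],[[0,0,0.01],0],[[0,0,0.003],0],[[0,0,0.002],0],[[0,0,0],0]])

```text
t: 7.5
tool_pos: [0.4547, 0.4053, 0.0909]
tool_rot: [-2.951, -1.076, -0.003]
contact_force: [-0.4, -0.1, -1.1]
opening: 0.0565
grip_force: 32.3
```

```bash
python3 - <<'E'
from h import *
d=cap('wrist','w4.png');state()
c2=well(d,'holder')[0];print(circ(d,c2,.0295))
E
```

```text
{'t': 7.55, 'tool_pos': [0.455, 0.405, 0.091], 'tool_rot': [-2.951, -1.076, -0.003], 'contact_force': [1.011, 0.46, -0.97], 'opening': 0.057, 'grip_force': 32.339}
(array([0.45544265, 0.4041868 ]), np.float64(0.029542465279981122))
```

View pics/w4.png

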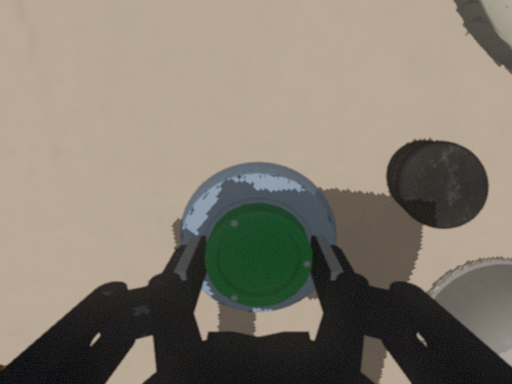

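The base outline spans u 182..336 and v 162..311. The holder at (258,255) hovers just above it.

```bash
python3 - <<'E'
from h import *
d=cap('wrist');hsv=cv2.cvtColor(d['image'],cv2.COLOR_BGR2HSV)
m=cv2.inRange(hsv,np.array((95,30,30)),np.array((128,255,255)));m[:150]=0;m[330:]=0;m[:,:165]=0;m[:,350:]=0
ys,xs=np.nonzero(m);print(xs.min(),xs.max(),ys.min(),ys.max())
up=[(u,ys[xs==u].min()) for u in range(186,333,4)]; lo=[(u,ys[xs==u].max()) for u in range(225,295,4)]
P=np.array(up+lo,float)
from scipy.optimize import least_squares
for z in(0,.005,.01,.014):
    Q=np.array([plane(d,*p,z)[:2] for p in P])
    s=least_squares(lambda x:np.hypot(*(Q-x[:2]).T)-x[2],[.45,.4,.048],loss='soft_l1',f_scale=.0005)
    f=least_squares(lambda x:np.hypot(*(Q-x[:2]).T)-.0485,[.45,.4],loss='soft_l1',f_scale=.0005)
    print(z,s.x,np.abs(s.fun).mean(),np.round(np.array(s.fun)[-18:].mean(),4),f.x,f.cost)
go([.455,.405,.0885])
E
```

```text
165 349 163 329
0 [0.44998258 0.40014892 0.05070668] 0.0004009365808051946 0.0001 [0.45169843 0.40130535] 3.672677978593947e-05
0.005 [0.45197712 0.40181494 0.04912435] 0.00038850563848613704 0.0001 [0.45229441 0.40186586] 9.641266682510694e-06
0.01 [0.45397163 0.40348102 0.04754206] 0.00037607228822761075 0.0001 [0.45356321 0.40314926] 1.5898247305797917e-05
0.014 [0.45556722 0.40481392 0.04627625] 0.0003661237999496087 0.0001 [0.45412228 0.40370197] 4.0496200979636294e-05
{'t': 7.6, 'tool_pos': [0.455, 0.405, 0.091], 'tool_rot': [-2.951, -1.077, -0.003], 'contact_force': [-0.201, -0.525, -1.615], 'opening': 0.056, 'grip_force': 32.339}
yaw 0.6996 shift [-0.0001  0.0006  0.0027] turn None
```

>>> drive_tool(rows=[[[-0.003,0,0],0],[[0,0,0.001],0],[[0,0,0.0005],0],[[0,0,0.0005],0],[[0,0,0],0]])

```text
t: 8.1
tool_pos: [0.4518, 0.4033, 0.0894]
tool_rot: [2.951, 1.077, -0.001]
contact_force: [-4.1, -2.8, 7.5]
opening: 0.0568
grip_force: 33.0
```

>>> drive_tool(rows=[[[0,0,0],0],[[0,0,0],0],[[0,0,0],0],[[0,0,0],0],[[0,0,-0.02],0],[[0,0,-0.03],0],[[0,0,-0.03],0],[[0,0,-0.03],0],[[0,0,0],0]], jaw=0)

```text
t: 9.0
tool_pos: [0.4539, 0.4047, 0.2037]
tool_rot: [-2.949, -1.076, -0.015]
contact_force: [-0.5, 0.4, 0.9]
opening: 0.0856
grip_force: 0.0
```

```bash
cat > chk.py <<'E'
from h import *
from scipy.optimize import least_squares
def base(d):
    hsv=cv2.cvtColor(d['image'],cv2.COLOR_BGR2HSV)
    m=cv2.inRange(hsv,np.array((95,30,30)),np.array((128,255,255)))|cv2.inRange(hsv,*map(np.array,HS['holder']))
    m=cv2.morphologyEx(m,cv2.MORPH_OPEN,np.ones((5,5),np.uint8))
    cs,_=cv2.findContours(m,cv2.RETR_EXTERNAL,cv2.CHAIN_APPROX_NONE);c=max(cs,key=cv2.contourArea)
    e=cv2.fitEllipse(c); print('base ell',np.round(e[0]+e[1],1))
    Q=np.array([plane(d,*p,.007)[:2] for p in cv2.convexHull(c)[:,0]])
    s=least_squares(lambda x:np.hypot(*(Q-x[:2]).T)-x[2],[.45,.4,.048],loss='soft_l1',f_scale=.0005)
    return s.x
E
python3 - <<'E'
from chk import *
d=cap('wrist','w5.png');print(base(d));c=well(d,'holder')[0];print('holder',circ(d,c,.029));state()
e=cap('top');cv2.imwrite('pics/t5.png',e['image'])
print('top base',base(e));c=well(e,'holder')[0];print('holder',circ(e,c,.029))
E
```

```text
base ell [258.  186.3  89.9  93.6]
[0.45352042 0.40303778 0.04676543]
holder (array([0.45215936, 0.40160986]), np.float64(0.02850958117408545))
{'t': 9.05, 'tool_pos': [0.453, 0.404, 0.201], 'tool_rot': [-2.95, -1.076, -0.009], 'contact_force': [0.613, 0.384, -0.028], 'opening': 0.086, 'grip_force': 0.0}
base ell [ 26.9 303.4  11.7  61. ]
top base [0.27940227 0.6308989  0.04711263]
holder (array([0.45888036, 0.38901641]), np.float64(0.012687617677561578))
```

The holder sits on the base, centred within about 2 mm. Next is the movement.

>>> drive_tool(rows=[[[-0.031,0.0075,0.01],0],[[-0.031,0.0075,0.01],0],[[-0.031,0.0075,0.01],0],[[-0.031,0.0075,0.01],0],[[0,0,0],0],[[0,0,0],0]], jaw=0.25)

```text
t: 9.7
tool_pos: [0.3752, 0.2997, 0.1562]
tool_rot: [2.951, 1.076, -0.004]
contact_force: [0.5, 0.3, 0.6]
opening: 0.0641
grip_force: 0.0
```

```bash
python3 - <<'E'
from h import *
d=cap('wrist','w6.png')
hsv=cv2.cvtColor(d['image'],cv2.COLOR_BGR2HSV)
u,v=proj(d,[.378,.302,.014]);print(u,v)
s=40;c0=(int(u)-s,int(v)-s);im=d['image'][c0[1]:c0[1]+2*s,c0[0]:c0[0]+2*s]
bg=np.median(d['image'][150:330,200:320].reshape(-1,3),0);print(bg)
cv2.imwrite('pics/w6c.png',np.vstack([cv2.resize(im,(480,480),interpolation=cv2.INTER_CUBIC)]))
c,e=well(d,'mov');print(e,cv2.contourArea(c),circ(d,c,.014),circ(d,c,.007))
state()
E
```

```text
256.5939299244359 200.18992022007708
[75. 86. 96.]
((-19.879493713378906, 252.66001892089844), (218.16632080078125, 248.47930908203125), 125.76727294921875) 14353.5 (array([0.17822473, 0.45894858]), np.float64(0.11698502786642727)) (array([0.16971691, 0.46262981]), np.float64(0.12086548652986727))
{'t': 9.75, 'tool_pos': [0.376, 0.3, 0.157], 'tool_rot': [-2.951, -1.076, 0.001], 'contact_force': [0.645, 0.412, 0.169], 'opening': 0.064, 'grip_force': 0.0}
```

View pics/w6.png

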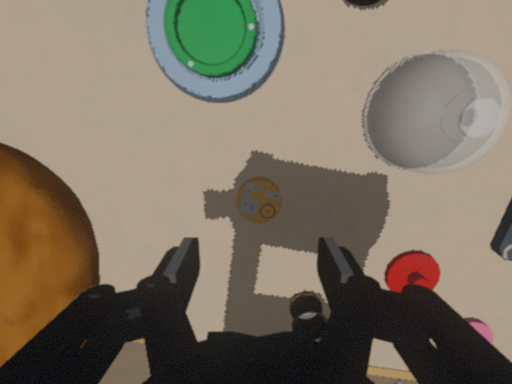

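The movement is at (259,200), 46 px across, which gives a centre near (0.379,0.3005). It is clear of the loupe at (307,310).

>>> drive_tool(rows=[[[0.003,0.001,0.02],0],[[0,0,0.02],0],[[0,0,0.02],0],[[0,0,0.013],0],[[0,0,0],0],[[0,0,0],0]], jaw=0.4)

```text
t: 10.35
tool_pos: [0.3797, 0.302, 0.0854]
tool_rot: [-2.951, -1.077, -0.001]
contact_force: [0.0, -0.4, 0.8]
opening: 0.0515
grip_force: 0.0
```

```bash
cat >> h.py <<'E'
def disc(d,z,X,lo=(5,55,40),hi=(35,255,255),w=70):
    "largest warm blob near the projection of X"
    u,v=map(int,proj(d,X)); hsv=cv2.cvtColor(d['image'],cv2.COLOR_BGR2HSV);m=cv2.inRange(hsv,np.array(lo),np.array(hi))
    k=np.zeros_like(m);cv2.circle(k,(u,v),w,255,-1);m&=k;m=cv2.morphologyEx(m,cv2.MORPH_OPEN,np.ones((3,3),np.uint8))
    cs,_=cv2.findContours(m,cv2.RETR_EXTERNAL,cv2.CHAIN_APPROX_NONE);c=max(cs,key=cv2.contourArea)
    print('ell',np.round(sum(cv2.fitEllipse(cv2.convexHull(c))[:2],()),1));return circ(d,c,z)
E
python3 - <<'E'
from h import *
d=cap('wrist','w7.png');s=state();print(disc(d,.014,[.379,.3005,.014],lo=(8,110,40)))
E
```

```text
{'t': 10.4, 'tool_pos': [0.38, 0.302, 0.086], 'tool_rot': [-2.951, -1.077, -0.003], 'contact_force': [0.158, -0.549, 0.508], 'opening': 0.051, 'grip_force': 0.0}
ell [256.8 247.3  63.9  65.5]
(array([0.37999713, 0.30146755]), np.float64(0.019010620812825493))
```

View pics/w7.png

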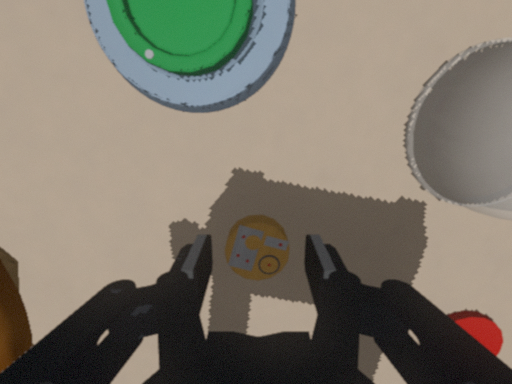

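The movement at (257,247) is centred between the fingertips. I'm feeling for the bench with the fingertips to learn their height.

>>> drive_tool(rows=[[[0,0,0.007],0],[[0,0,0.004],0],[[0,0,0.001],0],[[0,0,0],0],[[0,0,0],0]])

```text
t: 10.9
tool_pos: [0.3791, 0.3015, 0.073]
tool_rot: [-2.951, -1.077, -0.0]
contact_force: [-0.5, 0.7, 0.1]
opening: 0.0511
grip_force: 0.0
```

>>> drive_tool(rows=[[[0,0,0.001],0],[[0,0,0.001],0],[[0,0,0],0],[[0,0,0],0]])

```text
t: 11.3
tool_pos: [0.379, 0.3015, 0.0709]
tool_rot: [2.951, 1.077, -0.0]
contact_force: [-0.2, 0.1, 0.2]
opening: 0.0511
grip_force: 0.0
```

>>> drive_tool(rows=[[[0,0,0.001],0],[[0,0,0.001],0],[[0,0,0],0],[[0,0,0],0]])

```text
t: 11.7
tool_pos: [0.3792, 0.3016, 0.0694]
tool_rot: [2.951, 1.077, -0.0]
contact_force: [-3.0, -0.6, 5.6]
opening: 0.0516
grip_force: 2.7
```

>>> drive_tool(rows=[[[0,0,-0.0085],0],[[0,0,0],0]])

```text
t: 11.9
tool_pos: [0.3797, 0.3019, 0.0785]
tool_rot: [-2.951, -1.077, -0.004]
contact_force: [0.7, -0.0, 0.1]
opening: 0.0513
grip_force: 0.0
```

>>> drive_tool(rows=[[[0,0,0],0],[[0,0,0],0],[[0,0,0],0],[[0,0,0],0],[[0,0,0],0]], jaw=0.65, grip_force=30)

```text
t: 12.4
tool_pos: [0.3794, 0.3016, 0.0779]
tool_rot: [-2.951, -1.077, -0.001]
contact_force: [-1.7, -0.5, 5.1]
opening: 0.0344
grip_force: 29.6
```

>>> drive_tool(rows=[[[0,0,-0.01],0],[[0,0,-0.03],0],[[0,0,-0.03],0],[[0,0,0],0],[[0,0,0],0]])

```text
t: 12.9
tool_pos: [0.3792, 0.3016, 0.148]
tool_rot: [-2.951, -1.077, -0.002]
contact_force: [0.2, 0.5, -0.7]
opening: 0.0342
grip_force: 30.0
```

```bash
python3 - <<'E'
from h import *
d=cap('wrist','w8.png');s=state();p=s['tool_pos'];print(disc(d,p[2]-.0635,[p[0],p[1],p[2]-.0635],lo=(8,110,40)))
from chk import base
c=well(d,'holder')[0];print('holder',circ(d,c,.029))
go([.4525,.402,.15])
E
```

```text
{'t': 12.95, 'tool_pos': [0.379, 0.301, 0.147], 'tool_rot': [2.951, 1.077, -0.002], 'contact_force': [0.325, 0.554, -1.595], 'opening': 0.034, 'grip_force': 30.015}
ell [258.1 252.7  66.7  68.4]
(array([0.38020579, 0.30093929]), np.float64(0.01924583500705829))
holder (array([0.45035233, 0.39943873]), np.float64(0.02837368475714964))
{'t': 12.95, 'tool_pos': [0.379, 0.301, 0.147], 'tool_rot': [2.951, 1.077, -0.002], 'contact_force': [0.325, 0.554, -1.595], 'opening': 0.034, 'grip_force': 30.015}
yaw 0.6997 shift [ 0.1215 -0.0295 -0.0034] turn None
```

>>> drive_tool(rows=[[[0.03,-0.0075,0],0],[[0.03,-0.0075,0],0],[[0.03,-0.0075,0],0],[[0.03,-0.0075,0],0],[[0,0,0.015],0],[[0,0,0.015],0],[[0,0,0.006],0],[[0,0,0],0],[[0,0,0],0]])

```text
t: 13.85
tool_pos: [0.4509, 0.401, 0.1109]
tool_rot: [2.951, 1.076, -0.002]
contact_force: [-0.5, 0.8, -0.7]
opening: 0.0344
grip_force: 30.1
```

```bash
python3 - <<'E'
from h import *
d=cap('wrist','w9.png');s=state();p=s['tool_pos'];print(disc(d,p[2]-.0635,[p[0],p[1],p[2]-.0635],lo=(8,110,40),w=60))
c,e=well(d,'holder');print(e);print('holder',circ(d,c,.029))
E
```

```text
{'t': 13.9, 'tool_pos': [0.451, 0.401, 0.112], 'tool_rot': [-2.951, -1.076, -0.0], 'contact_force': [0.582, -0.469, -0.608], 'opening': 0.034, 'grip_force': 30.107}
ell [258.  252.5  67.3  68.5]
(array([0.45269746, 0.40092435]), np.float64(0.019051757516859752))
((254.60560607910156, 226.0928497314453), (75.52296447753906, 91.94232940673828), 79.82637023925781)
holder (array([0.454895  , 0.40488001]), np.float64(0.02650106785073694))
```

View pics/w9.png

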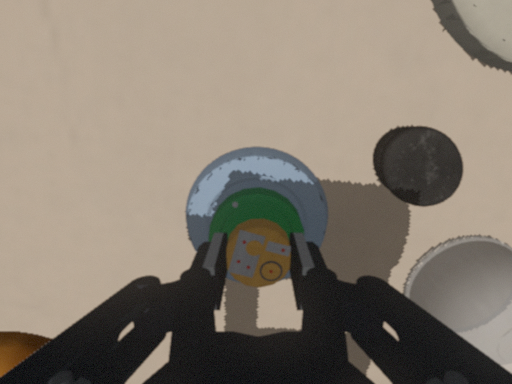

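The movement is at (258,252). The holder's visible arc has its top at (256,187), so I'm fitting that arc with the known radius.

```bash
python3 - <<'E'
from h import *
from scipy.optimize import least_squares
d=cap('wrist');c,e=well(d,'holder');P=c[:,0].astype(float);P=P[P[:,1]<222]
# outermost points (exclude inner edge)
P=np.array([p for p in P if np.hypot(*(p-[256,232]))>40])
for z in(.027,.029):
    Q=np.array([plane(d,*p,z)[:2] for p in P])
    f=least_squares(lambda x:np.hypot(*(Q-x).T)-.029,[.453,.403],loss='soft_l1',f_scale=.0005);print(len(P),f.x,np.abs(f.fun).mean(),proj(d,[*f.x,z]))
print(circ(d,well(d,'holder')[0],.029))
go([.453,.403,.1])
E
```

```text
104 [0.45248806 0.40192983] 0.0006319635153849578 (np.float64(256.3660961258134), np.float64(235.73396479842566))
104 [0.45291919 0.40228147] 0.0006934284754880231 (np.float64(256.35921856186513), np.float64(236.38241305186222))
(array([0.45485905, 0.40484187]), np.float64(0.0267347277713688))
{'t': 13.95, 'tool_pos': [0.452, 0.402, 0.112], 'tool_rot': [-2.951, -1.076, -0.001], 'contact_force': [0.228, 0.469, -1.142], 'opening': 0.034, 'grip_force': 30.106}
yaw 0.6994 shift [ 0.002  -0.0002  0.012 ] turn None
```

>>> drive_tool(rows=[[[0.001,-0.001,0],0],[[0,0,0.003],0],[[0,0,0.002],0],[[0,0,0.002],0],[[0,0,0.001],0],[[0,0,0.001],0],[[0,0,0.0005],0],[[0,0,0],0]])

```text
t: 14.75
tool_pos: [0.4517, 0.4032, 0.102]
tool_rot: [-2.951, -1.077, -0.0]
contact_force: [-0.0, 0.2, -0.2]
opening: 0.0339
grip_force: 30.1
```

>>> drive_tool(rows=[[[0,0,0.0005],0],[[0,0,0],0],[[0,0,0],0]])

```text
t: 15.05
tool_pos: [0.4518, 0.4032, 0.1019]
tool_rot: [2.951, 1.077, 0.0]
contact_force: [-1.7, -0.9, 5.2]
opening: 0.0341
grip_force: 30.4
```

>>> drive_tool(rows=[[[0,0,0],0],[[0,0,0],0],[[0,0,0],0],[[0,0,-0.01],0],[[0,0,-0.03],0],[[0,0,-0.03],0],[[0,0,0],0],[[0,0,0],0]], jaw=0.4)

```text
t: 15.85
tool_pos: [0.4523, 0.4035, 0.1731]
tool_rot: [-2.951, -1.076, -0.004]
contact_force: [0.4, -0.0, -0.3]
opening: 0.051
grip_force: 0.0
```

```bash
python3 - <<'E'
from chk import *
d=cap('wrist','w10.png');state();print(disc(d,.038,[.453,.402,.038],lo=(8,110,40),w=30))
c,e=well(d,'holder');print('holder',e,circ(d,c,.029));print('base',base(d))
cv2.imwrite('pics/w10c.png',cv2.resize(d['image'][130:280,160:360],(800,600),interpolation=cv2.INTER_CUBIC))
go([.410,.148,.2])
E
```

```text
{'t': 15.9, 'tool_pos': [0.452, 0.403, 0.171], 'tool_rot': [2.951, 1.077, -0.0], 'contact_force': [0.069, -0.761, 0.112], 'opening': 0.051, 'grip_force': 0.0}
ell [259.7 215.7  33.1  43.2]
(array([0.44902131, 0.39739504]), np.float64(0.01516887544340107))
holder ((258.04791259765625, 204.70172119140625), (68.61909484863281, 69.47364044189453), 100.63463592529297) (array([0.45223316, 0.40177613]), np.float64(0.028653330488755846))
base ell [258.  191.8 100.5 105.3]
base [0.45346149 0.40297283 0.04692383]
{'t': 15.9, 'tool_pos': [0.452, 0.403, 0.171], 'tool_rot': [2.951, 1.077, -0.0], 'contact_force': [0.069, -0.761, 0.112], 'opening': 0.051, 'grip_force': 0.0}
yaw 0.6997 shift [-0.196   0.1684 -0.0286] turn None
```

View pics/w10c.png

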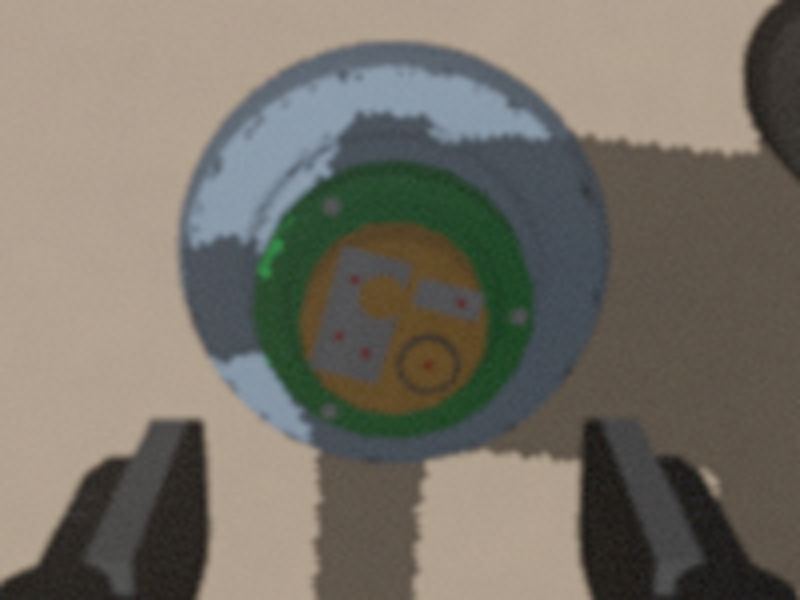

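The green holder is concentric with the base to about 1 to 2 mm. The brass movement at crop (395,318) sits down in the recess with an even green ring around it. Next is the red cap.

>>> drive_tool(rows=[[[-0.0327,0.028,0],0],[[-0.0327,0.028,0],0],[[-0.0327,0.028,0],0],[[-0.0327,0.028,0],0],[[-0.0327,0.028,0],0],[[-0.0327,0.028,0],0],[[0,0,0.02],0],[[0,0,0.02],0],[[0,0,0],0],[[0,0,0],0]], jaw=0.55)

```text
t: 16.9
tool_pos: [0.4089, 0.1481, 0.1304]
tool_rot: [-2.951, -1.077, 0.005]
contact_force: [0.3, 0.4, 0.3]
opening: 0.0383
grip_force: 0.0
```

```bash
python3 - <<'E'
from h import *
d=cap('wrist','w11.png');state();c,e=well(d,'cap');print(e)
for z in(.002,.007):print('cap',circ(d,c,z))
go([.41,.148,.081])
E
```

```text
{'t': 16.95, 'tool_pos': [0.41, 0.148, 0.131], 'tool_rot': [-2.951, -1.077, 0.001], 'contact_force': [-0.203, 1.269, 0.448], 'opening': 0.038, 'grip_force': 0.0}
((261.0318908691406, 211.13304138183594), (60.40813064575195, 62.76243591308594), 88.5922622680664)
cap (array([0.41021788, 0.1448637 ]), np.float64(0.023903172761160506))
cap (array([0.411694  , 0.14617123]), np.float64(0.023297187714240258))
{'t': 16.95, 'tool_pos': [0.41, 0.148, 0.131], 'tool_rot': [-2.951, -1.077, 0.001], 'contact_force': [-0.203, 1.269, 0.448], 'opening': 0.038, 'grip_force': 0.0}
yaw 0.7001 shift [0.0001 0.0005 0.0504] turn None
```

View pics/w11.png

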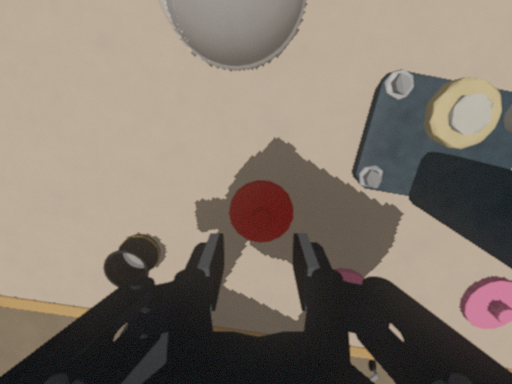

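The red cap is at (261,211), with its centre near (0.411,0.1455). The pink neighbours at (345,280) and (490,303) are clear.

>>> drive_tool(rows=[[[0,0.003,0.015],0],[[0,0,0.015],0],[[0,0,0.01],0],[[0,0,0],0],[[0,0,0],0]])

```text
t: 17.45
tool_pos: [0.412, 0.1462, 0.0919]
tool_rot: [2.951, 1.077, 0.001]
contact_force: [0.4, -0.2, 1.0]
opening: 0.0386
grip_force: 0.0
```

```bash
python3 - <<'E'
from h import *
d=cap('wrist','w12.png');state();c,e=well(d,'cap');print(e)
for z in(.002,.007):print('cap',circ(d,c,z))
cv2.imwrite('pics/w12c.png',cv2.resize(d['image'][160:310,160:360],(800,600),interpolation=cv2.INTER_CUBIC))
E
```

```text
{'t': 17.5, 'tool_pos': [0.412, 0.146, 0.092], 'tool_rot': [2.951, 1.077, 0.002], 'contact_force': [-0.71, -0.214, 0.692], 'opening': 0.038, 'grip_force': 0.0}
((255.7279052734375, 235.5702667236328), (72.46784210205078, 76.5195083618164), 88.91145324707031)
cap (array([0.41017645, 0.14486144]), np.float64(0.024307823631029166))
cap (array([0.41209834, 0.14642191]), np.float64(0.02354332039799238))
```

View pics/w12c.png

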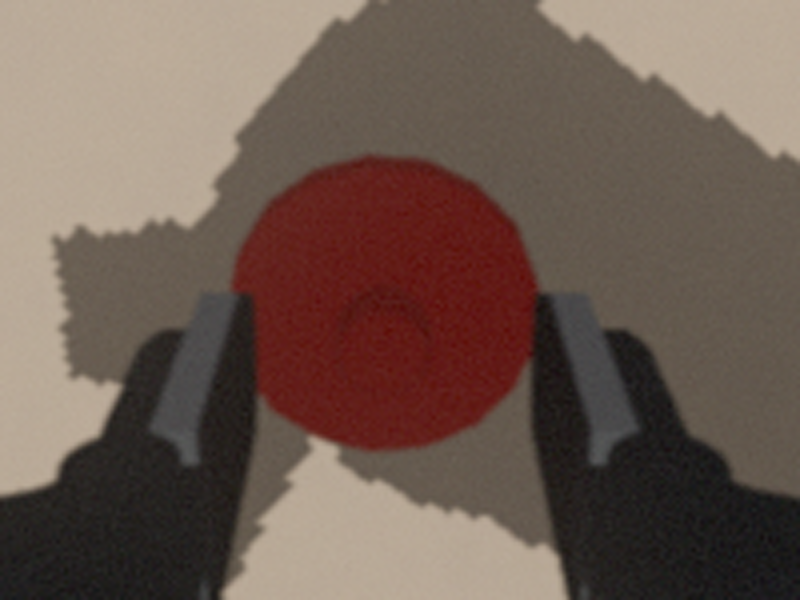

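The red cap's knob at crop (387,330) lies midway between the fingers at (250) and (535).

>>> drive_tool(rows=[[[0,0,0.005],0],[[0,0,0.004],0],[[0,0,0],0]])

```text
t: 17.8
tool_pos: [0.4113, 0.1459, 0.0819]
tool_rot: [-2.951, -1.077, 0.002]
contact_force: [-0.5, 0.7, 0.2]
opening: 0.0386
grip_force: 0.0
```

>>> drive_tool(rows=[[[0,0,0],0],[[0,0,0],0],[[0,0,0],0],[[0,0,0],0],[[0,0,0],0],[[0,0,0],0]], jaw=0.9, grip_force=30)

```text
t: 18.4
tool_pos: [0.4118, 0.146, 0.0826]
tool_rot: [2.951, 1.077, 0.001]
contact_force: [0.2, 0.3, 0.9]
opening: 0.0119
grip_force: 29.3
```

>>> drive_tool(rows=[[[0,0,-0.01],0],[[0,0,-0.03],0],[[0,0,-0.03],0],[[0,0,-0.02],0],[[0,0,0],0],[[0,0,0],0]])

```text
t: 19.0
tool_pos: [0.4116, 0.146, 0.1725]
tool_rot: [2.951, 1.077, 0.001]
contact_force: [-1.2, 0.1, -1.1]
opening: 0.0119
grip_force: 29.3
```

```bash
python3 - <<'E'
from h import *
d=cap('wrist');s=state();c,e=well(d,'cap');z=s['tool_pos'][2]-.075;print('cap',e,circ(d,c,z))
go([.4525,.4025,.17])
E
```

```text
{'t': 19.05, 'tool_pos': [0.411, 0.146, 0.171], 'tool_rot': [-2.951, -1.077, 0.002], 'contact_force': [-0.408, -0.319, -0.926], 'opening': 0.012, 'grip_force': 29.257}
cap ((258.1094970703125, 241.7194366455078), (76.1124496459961, 79.95960235595703), 83.41554260253906) (array([0.41288397, 0.14526648]), np.float64(0.02348358865125782))
{'t': 19.05, 'tool_pos': [0.411, 0.146, 0.171], 'tool_rot': [-2.951, -1.077, 0.002], 'contact_force': [-0.408, -0.319, -0.926], 'opening': 0.012, 'grip_force': 29.257}
yaw 0.6997 shift [ 0.197  -0.1697  0.0013] turn None
```

>>> drive_tool(rows=[[[0.0327,-0.0285,0],0],[[0.0327,-0.0285,0],0],[[0.0327,-0.0285,0],0],[[0.0327,-0.0285,0],0],[[0.0327,-0.0285,0],0],[[0.0327,-0.0285,0],0],[[0,0,0.02],0],[[0,0,0.02],0],[[0,0,0],0],[[0,0,0],0]])

```text
t: 20.05
tool_pos: [0.4507, 0.4024, 0.1305]
tool_rot: [2.95, 1.076, -0.006]
contact_force: [-0.5, 0.4, 0.5]
opening: 0.012
grip_force: 29.3
```

```bash
python3 - <<'E'
from h import *
from scipy.optimize import least_squares
d=cap('wrist','w13.png');s=state();c,e=well(d,'cap');z=s['tool_pos'][2]-.075;print('cap',e,circ(d,c,z))
c,e=well(d,'holder');P=c[:,0].astype(float);u0=proj(d,[.4525,.4023,.029]);print(u0,e)
P=np.array([p for p in P if np.hypot(*(p-u0))>39 and p[1]<u0[1]+5]);Q=np.array([plane(d,*p,.029)[:2] for p in P])
f=least_squares(lambda x:np.hypot(*(Q-x).T)-.0288,[.453,.403],loss='soft_l1',f_scale=.0005);print(len(P),'holder',f.x,np.abs(f.fun).mean())
E
```

```text
{'t': 20.1, 'tool_pos': [0.451, 0.403, 0.132], 'tool_rot': [2.951, 1.076, -0.002], 'contact_force': [-0.381, 1.277, -0.11], 'opening': 0.012, 'grip_force': 29.333}
cap ((258.2981872558594, 241.69210815429688), (76.29202270507812, 80.1129150390625), 95.6301498413086) (array([0.45273333, 0.40236854]), np.float64(0.02328660122331301))
(np.float64(258.04434783660577), np.float64(223.65131790820882)) ((258.2373352050781, 223.318115234375), (84.4407958984375, 86.86697387695312), 2.521507978439331)
141 holder [0.45245841 0.40227952] 0.0008594164606254174
```

>>> drive_tool(rows=[[[0,0,0.006],0],[[0,0,0.004],0],[[0,0,0.002],0],[[0,0,0.002],0],[[0,0,0.001],0],[[0,0,0.001],0],[[0,0,0],0],[[0,0,0],0]])

```text
t: 20.9
tool_pos: [0.4518, 0.4032, 0.1166]
tool_rot: [-2.951, -1.077, -0.001]
contact_force: [0.5, 0.6, 0.4]
opening: 0.0122
grip_force: 29.4
```

>>> drive_tool(rows=[[[0,0,0.0005],0],[[0,0,0.0005],0],[[0,0,0],0],[[0,0,0],0]])

```text
t: 21.3
tool_pos: [0.4519, 0.4033, 0.1165]
tool_rot: [2.951, 1.077, 0.0]
contact_force: [-2.5, -0.8, 5.9]
opening: 0.0118
grip_force: 29.9
```

>>> drive_tool(rows=[[[0,0,0],0],[[0,0,0],0],[[0,0,0],0],[[0,0,-0.01],0],[[0,0,-0.03],0],[[0,0,-0.03],0],[[0,0,0],0],[[0,0,0],0]], jaw=0.55)

```text
t: 22.1
tool_pos: [0.4522, 0.4035, 0.187]
tool_rot: [-2.951, -1.077, -0.004]
contact_force: [-0.1, -0.4, -0.4]
opening: 0.0389
grip_force: 0.0
```

```bash
python3 - <<'E'
from chk import *
d=cap('wrist','w14.png');state();c,e=well(d,'cap');print('cap',e,circ(d,c,.038))
c,e=well(d,'holder');print('holder',e,circ(d,c,.029));print(base(d))
go([.510,.250,.2])
t=cap('top');cv2.imwrite('pics/t14.png',t['image'])
# dome in wrist & top
cv2.imwrite('pics/m14.png',cv2.resize(d['image'],(800,600)))
E
```

```text
{'t': 22.15, 'tool_pos': [0.451, 0.403, 0.185], 'tool_rot': [-2.951, -1.077, 0.0], 'contact_force': [0.133, -0.808, -0.793], 'opening': 0.039, 'grip_force': 0.0}
cap ((258.0606689453125, 203.24647521972656), (54.969337463378906, 56.37482833862305), 85.50010681152344) (array([0.45205207, 0.40164462]), np.float64(0.02345786368247843))
holder ((257.7314147949219, 198.77273559570312), (63.44853591918945, 65.02447509765625), 71.90106964111328) (array([0.45272464, 0.40254899]), np.float64(0.027771925051509713))
base ell [258.6 189.6  90.1  95.3]
[0.45358163 0.40300903 0.04672518]
{'t': 22.15, 'tool_pos': [0.451, 0.403, 0.185], 'tool_rot': [-2.951, -1.077, 0.0], 'contact_force': [0.133, -0.808, -0.793], 'opening': 0.039, 'grip_force': 0.0}
yaw 0.6997 shift [-0.0538  0.1548 -0.0146] turn None
```

View pics/m14.png

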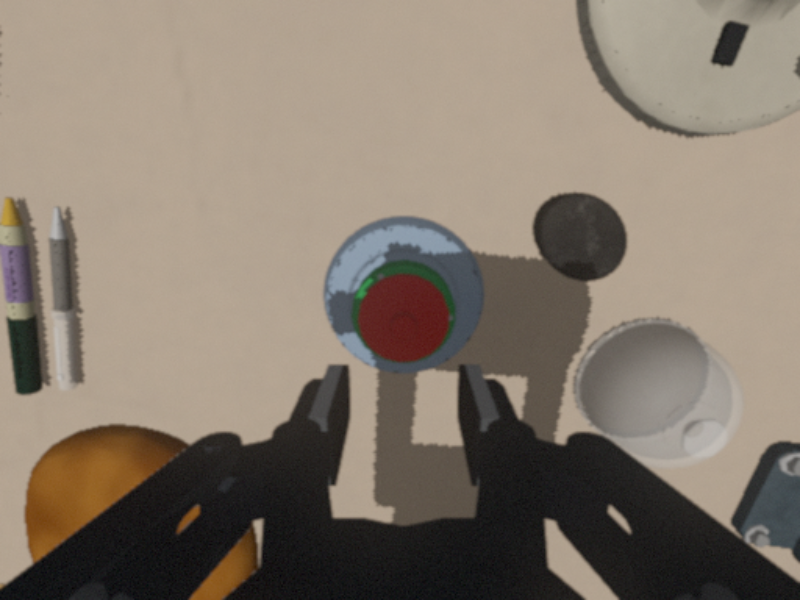

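The red cap at (404,316) sits over the movement, with the green ring evenly visible round it apart from parallax. It is concentric with the holder to about 1 mm. The dome's rim is near (642,378) with its knob at (703,437). All picture views are now used, so the rest is numeric.

>>> drive_tool(rows=[[[-0.0134,0.0387,0],0],[[-0.0134,0.0387,0],0],[[-0.0134,0.0387,0],0],[[-0.0134,0.0387,0],0],[[0,0,-0.015],0],[[0,0,0],0],[[0,0,0],0]])

```text
t: 22.9
tool_pos: [0.5101, 0.2509, 0.2002]
tool_rot: [-2.951, -1.078, 0.0]
contact_force: [0.3, 0.2, -0.3]
opening: 0.0383
grip_force: 0.0
```

```bash
cat > dome.py <<'E'
from h import *
def dome(d,X=(.508,.251,.03)):
    u,v=map(int,proj(d,X));hsv=cv2.cvtColor(d['image'],cv2.COLOR_BGR2HSV)
    print('px',u,v,'hsv bench',np.median(hsv[60:110,60:200].reshape(-1,3),0),'dome',hsv[max(v-10,0):v+10,u-10:u+10].reshape(-1,3).mean(0).round())
    m=((hsv[...,1]<45)&(hsv[...,2]>60)).astype(np.uint8)*255
    k=np.zeros_like(m);cv2.circle(k,(u,v),110,255,-1);m&=k;m=cv2.morphologyEx(m,cv2.MORPH_OPEN,np.ones((5,5),np.uint8))
    cs,_=cv2.findContours(m,cv2.RETR_EXTERNAL,cv2.CHAIN_APPROX_NONE);c=max(cs,key=cv2.contourArea)
    print('ell',np.round(sum(cv2.fitEllipse(cv2.convexHull(c))[:2],()),1),cv2.boundingRect(c),cv2.contourArea(c))
    return c
def knob(d,X,r=(5,40)):
    "circles near X"
    u,v=map(int,proj(d,X));g=cv2.cvtColor(d['image'],cv2.COLOR_BGR2GRAY);s=60
    y0,x0=max(v-s,0),max(u-s,0);g=cv2.resize(g[y0:v+s,x0:u+s],None,fx=3,fy=3,interpolation=cv2.INTER_CUBIC);g=cv2.GaussianBlur(g,(5,5),0)
    C=cv2.HoughCircles(g,cv2.HOUGH_GRADIENT,1,20,param1=60,param2=18,minRadius=r[0]*3,maxRadius=r[1]*3)
    return [] if C is None else [(round(float(a/3+x0),1),round(float(b/3+y0),1),round(float(q/3),1)) for a,b,q in C[0][:5]]
E
python3 - <<'E'
from dome import *
d=cap('wrist','w15.png');s=state();c=dome(d)
print('proj knob',proj(d,[.508,.251,.066]));f=192/np.tan(np.radians(d['vertical_fov'])/2);print('f',f)
for k in knob(d,[.508,.251,.066]): print(k,plane(d,k[0],k[1],.066).round(4),'R',np.round(k[2]*np.linalg.norm(plane(d,k[0]+1,k[1],.066)-plane(d,k[0],k[1],.066)),4))
cam=-np.array(d['R']).T@d['t'];print('cam',cam.round(3))
old=cv2.imread('pics/w14.png')
E
```

```text
{'t': 22.95, 'tool_pos': [0.51, 0.251, 0.2], 'tool_rot': [-2.95, -1.079, 0.001], 'contact_force': [0.549, 0.319, 0.004], 'opening': 0.039, 'grip_force': 0.0}
px 255 195 hsv bench [ 16.  46. 166.] dome [ 17.  17. 155.]
ell [257.  191.7  92.2  96.3] (212, 144, 90, 96) 6799.0
proj knob (np.float64(254.61714764287038), np.float64(210.33423412439285))
f 281.98605558002544
cam [0.569 0.299 0.269]
```

```bash
python3 - <<'E'
from dome import *
d=cap('wrist');c=dome(d)
for z in(0,.01,.02,.03): print(z,circ(d,c,z))
g=cv2.cvtColor(d['image'],cv2.COLOR_BGR2GRAY);g=cv2.GaussianBlur(g,(3,3),0)
print('rows down u=257',[(v,int(g[v,255:260].mean())) for v in range(140,252,3)])
for v in(205,210,215):print('cols v',v,[(u,int(g[v-1:v+2,u].mean())) for u in range(205,312,3)])
E
```

```text
px 255 195 hsv bench [ 17.  46. 166.] dome [ 17.  17. 155.]
ell [257.3 191.5  92.2  96.2] (213, 144, 90, 96) 6809.5
0 (array([0.50283967, 0.24488368]), np.float64(0.0484189281569235))
0.01 (array([0.5053037 , 0.24691172]), np.float64(0.046617972581652505))
0.02 (array([0.50776774, 0.24893977]), np.float64(0.044817017006387634))
0.03 (array([0.51023177, 0.25096782]), np.float64(0.04301606143111545))
rows down u=257 [(140, 164), (143, 158), (146, 132), (149, 100), (152, 107), (155, 114), (158, 121), (161, 127), (164, 132), (167, 135), (170, 137), (173, 140), (176, 143), (179, 144), (182, 146), (185, 147), (188, 147), (191, 149), (194, 148), (197, 151), (200, 166), (203, 148), (206, 147), (209, 145), (212, 155), (215, 171), (218, 170), (221, 168), (224, 144), (227, 147), (230, 151), (233, 156), (236, 166), (239, 161), (242, 162), (245, 162), (248, 162), (251, 162)]
cols v 205 [(205, 163), (208, 164), (211, 164), (214, 161), (217, 167), (220, 148), (223, 137), (226, 141), (229, 142), (232, 143), (235, 145), (238, 143), (241, 145), (244, 154), (247, 172), (250, 171), (253, 149), (256, 147
[... 393 characters left out ...]
, (247, 172), (250, 170), (253, 153), (256, 147), (259, 146), (262, 156), (265, 168), (268, 169), (271, 154), (274, 138), (277, 141), (280, 139), (283, 138), (286, 135), (289, 131), (292, 134), (295, 126), (298, 110), (301, 88), (304, 86), (307, 86), (310, 86)]
cols v 215 [(205, 164), (208, 163), (211, 165), (214, 165), (217, 163), (220, 167), (223, 164), (226, 157), (229, 144), (232, 139), (235, 142), (238, 143), (241, 142), (244, 156), (247, 171), (250, 170), (253, 170), (256, 171), (259, 169), (262, 169), (265, 170), (268, 168), (271, 151), (274, 139), (277, 140), (280, 138), (283, 136), (286, 135), (289, 137), (292, 127), (295, 115), (298, 90), (301, 86), (304, 86), (307, 86), (310, 85)]
```

>>> drive_tool(rows=[[[-0.0015,0.0005,0.02],0],[[0,0,0.02],0],[[0,0,0.015],0],[[0,0,0.01],0],[[0,0,0.005],0],[[0,0,0],0],[[0,0,0],0]])

```text
t: 23.7
tool_pos: [0.51, 0.2491, 0.1311]
tool_rot: [2.951, 1.077, 0.002]
contact_force: [-0.2, 0.3, 0.1]
opening: 0.0383
grip_force: 0.0
```

```bash
python3 - <<'E'
from dome import *
d=cap('wrist','w16.png');state()
g=cv2.cvtColor(d['image'],cv2.COLOR_BGR2GRAY);g=cv2.GaussianBlur(g,(3,3),0)
print(proj(d,[.509,.2495,.066]))
print('rows',[(v,int(g[v,255:260].mean())) for v in range(150,320,3)])
for v in(220,228,236,244):print('v',v,[(u,int(g[v-1:v+2,u].mean())) for u in range(200,320,3)])
E
```

```text
{'t': 23.75, 'tool_pos': [0.51, 0.249, 0.131], 'tool_rot': [2.951, 1.077, 0.003], 'contact_force': [0.127, 0.227, 0.289], 'opening': 0.038, 'grip_force': 0.0}
(np.float64(253.83666332451497), np.float64(254.95586769189623))
rows [(150, 127), (153, 97), (156, 106), (159, 121), (162, 96), (165, 97), (168, 102), (171, 107), (174, 113), (177, 118), (180, 121), (183, 124), (186, 127), (189, 130), (192, 133), (195, 134), (198, 137), (201, 138), (204, 140), (207, 142), (210, 143), (213, 144), (216, 143), (219, 144), (222, 141), (225, 144), (228, 143), (231, 144), (234, 140), (237, 154), (240, 147), (243, 142), (246, 142), (249, 142), (252, 144), (255, 162), (258, 161), (261, 166), (264, 173), (267, 172), (270, 168), (273, 156), (276, 159), (279, 170), (282, 166), (285, 159), (288, 159), (291, 160), (294, 159), (297, 159), (300, 159), (303, 120), (306, 85), (309, 85), (312, 84), (315, 85), (318, 84)]
v 220 [(200, 138), (203, 129), (206, 137), (209, 135), (212, 136), (215, 138), (218, 138), (221, 140), (224, 140), (227, 141), (230, 141), (233, 142), (236, 143), (239, 145), (242, 145), (245, 1
[... 1021 characters left out ...]
60, 143), (263, 138), (266, 140), (269, 140), (272, 140), (275, 140), (278, 139), (281, 138), (284, 138), (287, 137), (290, 136), (293, 95), (296, 38), (299, 65), (302, 70), (305, 71), (308, 103), (311, 114), (314, 94), (317, 84)]
v 244 [(200, 60), (203, 51), (206, 67), (209, 74), (212, 72), (215, 64), (218, 41), (221, 42), (224, 114), (227, 141), (230, 140), (233, 141), (236, 143), (239, 162), (242, 169), (245, 159), (248, 145), (251, 144), (254, 143), (257, 142), (260, 142), (263, 156), (266, 165), (269, 156), (272, 140), (275, 140), (278, 137), (281, 137), (284, 138), (287, 136), (290, 134), (293, 77), (296, 35), (299, 40), (302, 68), (305, 70), (308, 70), (311, 52), (314, 35), (317, 40)]
```

>>> drive_tool(rows=[[[0,-0.0015,0.0025],0],[[0,0,0],0],[[0,0,0],0]])

```text
t: 24.05
tool_pos: [0.5086, 0.25, 0.1281]
tool_rot: [-2.951, -1.077, -0.001]
contact_force: [-0.2, 0.7, 0.3]
opening: 0.0384
grip_force: 0.0
```

>>> drive_tool(rows=[[[0,0,0],0],[[0,0,0],0],[[0,0,0],0],[[0,0,0],0],[[0,0,0],0],[[0,0,0],0]], jaw=0.85, grip_force=35)

```text
t: 24.65
tool_pos: [0.5088, 0.25, 0.1282]
tool_rot: [2.951, 1.077, 0.001]
contact_force: [0.3, -0.6, 2.8]
opening: 0.0203
grip_force: 34.4
```

>>> drive_tool(rows=[[[0,0,-0.01],0],[[0,0,-0.03],0],[[0,0,-0.04],0],[[0,0,-0.02],0],[[0,0,0],0],[[0,0,0],0]])

```text
t: 25.25
tool_pos: [0.5083, 0.2499, 0.2277]
tool_rot: [2.951, 1.077, -0.0]
contact_force: [0.1, 0.6, -1.2]
opening: 0.0207
grip_force: 34.3
```

```bash
cat >> dome.py <<'E'
def rim(d,tcp,dz=.128):
    "dome held: silhouette in the wrist picture upward part, by low saturation"
    return dome(d,(tcp[0],tcp[1],tcp[2]-dz+.03))
E
python3 - <<'E'
from dome import *
d=cap('wrist','w17.png');s=state();p=s['tool_pos'];c=rim(d,p)
for z in(0,.01,.02,.03): print(z,circ(d,c,p[2]-.128+z))
go([.4525,.403,.226])
E
```

```text
{'t': 25.3, 'tool_pos': [0.508, 0.25, 0.226], 'tool_rot': [-2.951, -1.077, 0.004], 'contact_force': [0.384, -0.362, -0.37], 'opening': 0.021, 'grip_force': 34.26}
px 255 228 hsv bench [ 16.  47. 168.] dome [ 16.  21. 166.]
ell [257.8 221.3 125.1 133. ] (196, 156, 125, 132) 11313.5
0 (array([0.49933546, 0.24139553]), np.float64(0.051277379771234054))
0.01 (array([0.50277907, 0.24425703]), np.float64(0.048692630632189086))
0.02 (array([0.50622268, 0.24711854]), np.float64(0.046107881493139845))
0.03 (array([0.50966629, 0.24998004]), np.float64(0.043523132354088105))
{'t': 25.3, 'tool_pos': [0.508, 0.25, 0.226], 'tool_rot': [-2.951, -1.077, 0.004], 'contact_force': [0.384, -0.362, -0.37], 'opening': 0.021, 'grip_force': 34.26}
yaw 0.6997 shift [ 0.0565 -0.1529  0.0004] turn None
```

```bash
cat >> dome.py <<'E'
from scipy.optimize import least_squares
def rimfit(d,c,zr):
    x,y,w,h=cv2.boundingRect(c);P=cv2.convexHull(c)[:,0].astype(float);out=[]
    for fr in(.3,.45):
        Q=np.array([plane(d,*p,zr)[:2] for p in P if p[1]<y+fr*h and x+2<p[0]<x+w-3])
        f=least_squares(lambda q:np.hypot(*(Q-q).T)-.0435,Q.mean(0)-[.02,.02],loss='soft_l1',f_scale=.0005);out.append((len(Q),f.x.round(4),np.abs(f.fun).mean().round(5)))
    return out
E
python3 - <<'E'
from dome import *
d=cap('wrist');s=state();p=s['tool_pos'];c=rim(d,p);print(rimfit(d,c,p[2]-.128))
E
```

```text
{'t': 25.35, 'tool_pos': [0.508, 0.25, 0.226], 'tool_rot': [-2.951, -1.077, 0.006], 'contact_force': [-0.106, -0.94, -0.209], 'opening': 0.02, 'grip_force': 34.261}
px 256 227 hsv bench [ 16.  47. 168.] dome [ 17.  21. 168.]
ell [258.  221.2 125.1 133.1] (196, 156, 125, 132) 11333.0
[(21, array([0.5075, 0.2481]), np.float64(0.00021)), (23, array([0.5075, 0.2481]), np.float64(0.00026))]
```

>>> drive_tool(rows=[[[0.0141,-0.0382,0],0],[[0.0141,-0.0382,0],0],[[0.0141,-0.0382,0],0],[[0.0141,-0.0382,0],0],[[0,0,0],0],[[0,0,0],0],[[0,0,0],0]])

```text
t: 26.05
tool_pos: [0.4532, 0.4021, 0.2265]
tool_rot: [2.951, 1.075, -0.004]
contact_force: [0.6, 0.3, 0.5]
opening: 0.0206
grip_force: 34.3
```

```bash
python3 - <<'E'
from dome import *
d=cap('wrist','w18.png');s=state();p=s['tool_pos'];c=rim(d,p);print(rimfit(d,c,p[2]-.128))
hsv=cv2.cvtColor(d['image'],cv2.COLOR_BGR2HSV);g=hsv[...,2]
print('col257 v:',[(v,*hsv[v,257].tolist()) for v in range(120,200,4)])
go([.4525,.4025,.15])
E
```

```text
{'t': 26.1, 'tool_pos': [0.453, 0.402, 0.227], 'tool_rot': [2.951, 1.075, -0.003], 'contact_force': [0.21, 0.152, -0.347], 'opening': 0.02, 'grip_force': 34.342}
px 256 228 hsv bench [ 16.  50. 169.] dome [ 29.  18. 144.]
ell [258.8 218.3 124.6 141. ] (197, 150, 123, 137) 11498.0
[(11, array([0.458 , 0.4009]), np.float64(0.00151)), (15, array([0.4561, 0.4023]), np.float64(0.00138))]
col257 v: [(120, 17, 52, 167), (124, 17, 48, 166), (128, 16, 47, 168), (132, 15, 38, 146), (136, 106, 45, 108), (140, 104, 47, 159), (144, 105, 44, 161), (148, 108, 36, 85), (152, 104, 41, 81), (156, 90, 12, 104), (160, 58, 49, 94), (164, 15, 56, 82), (168, 2, 97, 103), (172, 2, 87, 111), (176, 2, 86, 116), (180, 2, 80, 121), (184, 2, 75, 123), (188, 5, 79, 129), (192, 2, 69, 133), (196, 1, 70, 135)]
{'t': 26.1, 'tool_pos': [0.453, 0.402, 0.227], 'tool_rot': [2.951, 1.075, -0.003], 'contact_force': [0.21, 0.152, -0.347], 'opening': 0.02, 'grip_force': 34.342}
yaw 0.6984 shift [-0.0003 -0.001   0.0768] turn None
```

>>> drive_tool(rows=[[[0.001,-0.0015,0],0],[[0,0,0.025],0],[[0,0,0.025],0],[[0,0,0.015],0],[[0,0,0.01],0],[[0,0,0],0],[[0,0,0],0]])

```text
t: 26.8
tool_pos: [0.4536, 0.4051, 0.1537]
tool_rot: [-2.951, -1.076, -0.002]
contact_force: [-0.6, 0.2, 0.2]
opening: 0.0204
grip_force: 34.3
```

```bash
python3 - <<'E'
from dome import *
d=cap('wrist','w19.png');s=state();p=s['tool_pos']
hsv=cv2.cvtColor(d['image'],cv2.COLOR_BGR2HSV)
print('col257',[(v,*hsv[v,257].tolist()) for v in range(120,190,2)])
v=215;print('row215 L',[(u,*hsv[v,u].tolist()) for u in range(170,215,2)]);print('R',[(u,*hsv[v,u].tolist()) for u in range(302,348,2)])
print('expected base edge v', proj(d,np.r_[.4528+.0485*.765,.4025+.0485*.644,.007]),'rim edge',proj(d,np.r_[.4528+.0435*.765,.4025+.0435*.644,p[2]-.128]), proj(d,np.r_[.4528,.4025,p[2]-.128]))
E
```

```text
{'t': 26.85, 'tool_pos': [0.454, 0.405, 0.154], 'tool_rot': [-2.951, -1.076, -0.003], 'contact_force': [-0.085, 0.203, -0.571], 'opening': 0.02, 'grip_force': 34.34}
col257 [(120, 16, 49, 172), (122, 16, 47, 172), (124, 17, 49, 172), (126, 17, 51, 171), (128, 17, 48, 171), (130, 15, 46, 172), (132, 15, 47, 169), (134, 16, 47, 170), (136, 16, 46, 171), (138, 16, 47, 170), (140, 16, 49, 171), (142, 16, 49, 172), (144, 16, 47, 168), (146, 108, 24, 105), (148, 104, 45, 108), (150, 104, 36, 105), (152, 106, 49, 130), (154, 107, 43, 119), (156, 94, 17, 108), (158, 105, 12, 127), (160, 102, 13, 102), (162, 100, 17, 92), (164, 100, 17, 92), (166, 99, 19, 95), (168, 105, 20, 104), (170, 90, 5, 97), (172, 108, 12, 106), (174, 102, 12, 108), (176, 102, 11, 112), (178, 72, 31, 107), (180, 67, 42, 108), (182, 62, 36, 113), (184, 62, 41, 117), (186, 65, 40, 120), (188, 47, 35, 116)]
row215 L [(170, 16, 46, 172), (172, 16, 46, 172), (174, 17, 50, 173), (176, 15, 50, 174), (178, 15, 49, 173), (180, 16, 48, 171), (182, 16, 46, 171), (184, 15, 48, 174), (186, 15, 49, 173), (188, 16, 48, 174), (190, 16
[... 226 characters left out ...]
 130), (214, 100, 12, 131)]
R [(302, 105, 16, 128), (304, 105, 16, 124), (306, 99, 15, 122), (308, 111, 15, 119), (310, 105, 5, 113), (312, 110, 7, 110), (314, 150, 2, 114), (316, 15, 13, 120), (318, 17, 36, 98), (320, 16, 53, 91), (322, 15, 52, 89), (324, 16, 54, 89), (326, 15, 51, 90), (328, 16, 54, 90), (330, 15, 46, 89), (332, 14, 48, 91), (334, 13, 51, 90), (336, 15, 58, 88), (338, 19, 62, 86), (340, 13, 51, 90), (342, 16, 59, 91), (344, 18, 49, 89), (346, 15, 53, 87)]
expected base edge v (np.float64(258.31073001717414), np.float64(146.11620983087062)) rim edge (np.float64(258.3403152422098), np.float64(157.09997338582053)) (np.float64(258.361181547629), np.float64(214.74287853112216))
```

Dome and base are aligned to about 1 mm: the base edge is seen at v 145 (146 expected) and the rim at v 155.5 (157 expected). Lowering.

>>> drive_tool(rows=[[[0,0,0.004],0],[[0,0,0.003],0],[[0,0,0.002],0],[[0,0,0.001],0],[[0,0,0.0005],0],[[0,0,0],0],[[0,0,0],0]])

```text
t: 27.55
tool_pos: [0.4531, 0.405, 0.1425]
tool_rot: [-2.951, -1.077, -0.0]
contact_force: [0.2, 0.7, -0.2]
opening: 0.0205
grip_force: 34.4
```

>>> drive_tool(rows=[[[0,0,0.0005],0],[[0,0,0.0005],0],[[0,0,0],0],[[0,0,0],0]])

```text
t: 27.95
tool_pos: [0.4532, 0.4051, 0.1422]
tool_rot: [-2.951, -1.077, -0.0]
contact_force: [-2.2, -1.6, 5.2]
opening: 0.0202
grip_force: 34.8
```

>>> drive_tool(rows=[[[0,0,0],0],[[0,0,0],0],[[0,0,0],0],[[0,0,0],0],[[0,0,-0.01],0],[[0,0,-0.02],0],[[0,0,-0.03],0],[[0,0,0],0],[[0,0,0],0]], jaw=0.5)

```text
t: 28.85
tool_pos: [0.4537, 0.4054, 0.2031]
tool_rot: [-2.951, -1.077, -0.004]
contact_force: [-0.6, 0.3, -0.6]
opening: 0.0426
grip_force: 0.0
```

```bash
python3 - <<'E'
from dome import *
d=cap('wrist','w20.png');s=state();f=lambda a,b,z:proj(d,np.r_[.4528+a*.765+b*.644,.4025+a*.644-b*.765,z])
hsv=cv2.cvtColor(d['image'],cv2.COLOR_BGR2HSV)
print('exp base top',f(.0485,0,.007),'rim',f(.0435,0,.014),'L/R',f(0,-.0485,.007),f(0,.0485,.007),f(0,-.0435,.014),f(0,.0435,.014),'knob',f(0,0,.08),f(.011,0,.08))
print('col258',[(v,*hsv[v,258].tolist()) for v in range(130,172,2)])
v=int(f(0,0,.014)[1]);print('row',v,'L',[(u,*hsv[v,u].tolist()) for u in range(195,225,2)]);print('R',[(u,*hsv[v,u].tolist()) for u in range(290,322,2)])
g=cv2.GaussianBlur(hsv[...,2],(3,3),0);v=int(f(0,0,.08)[1])
print('knob row',v,[(u,int(g[v,u])) for u in range(225,292,3)]);print('knob col',[(w,int(g[w,258])) for w in range(v-30,v+30,3)])
t=cap('top')
for n,X in(('case',(.5457,.3556,.01)),('loupe',(.3243,.1971,.02))):
    u,v=map(int,proj(t,X));h=cv2.cvtColor(t['image'],cv2.COLOR_BGR2HSV)[v-22:v+22,u-22:u+22,2];ys,xs=np.nonzero(h<(60 if n=='case' else 70));print(n,xs.mean()+u-22,ys.mean()+v-22)
E
```

```text
{'t': 28.9, 'tool_pos': [0.453, 0.405, 0.202], 'tool_rot': [-2.951, -1.077, -0.0], 'contact_force': [0.053, -0.329, 0.034], 'opening': 0.043, 'grip_force': 0.0}
exp base top (np.float64(258.39173320798136), np.float64(139.24716471400592)) rim (np.float64(258.4029107605327), np.float64(145.6775817125126)) L/R (np.float64(208.97485651662365), np.float64(189.24271512536282)) (np.float64(307.8117413890998), np.float64(189.19741325330924)) (np.float64(212.98280886462987), np.float64(191.32201083289252)) (np.float64(303.82485775095404), np.float64(191.2803555416455)) knob (np.float64(258.5363505150657), np.float64(217.53132635821635)) (np.float64(258.5381113591432), np.float64(203.39051909446167))
col258 [(130, 15, 48, 166), (132, 17, 49, 168), (134, 17, 49, 168), (136, 17, 49, 168), (138, 16, 43, 149), (140, 107, 34, 104), (142, 106, 36, 107), (144, 104, 43, 132), (146, 108, 10, 126), (148, 113, 10, 104), (150, 100, 17, 90), (152, 114, 13, 97), (154, 107, 17, 103), (156, 105, 14, 107), (158, 102, 12, 110), (160, 110, 7, 111), (162, 110, 13, 119), (164, 102, 11, 117), (166, 62, 29, 115), (
[... 597 characters left out ...]
314, 13, 52, 88), (316, 15, 52, 88), (318, 13, 54, 90), (320, 16, 59, 90)]
knob row 217 [(225, 146), (228, 132), (231, 133), (234, 132), (237, 128), (240, 140), (243, 148), (246, 166), (249, 167), (252, 166), (255, 160), (258, 157), (261, 161), (264, 164), (267, 164), (270, 163), (273, 145), (276, 136), (279, 126), (282, 126), (285, 129), (288, 125), (291, 128)]
knob col [(187, 143), (190, 144), (193, 145), (196, 141), (199, 142), (202, 159), (205, 150), (208, 143), (211, 143), (214, 141), (217, 157), (220, 166), (223, 166), (226, 159), (229, 136), (232, 135), (235, 132), (238, 130), (241, 129), (244, 105)]
case 159.49112426035504 178.66863905325442
loupe 241.02127659574467 276.8085106382979
```

The dome rim and base edge sit where expected to within 1 mm, and the gripper is clear.

```bash
python3 -c "
from station import ctrl
print(ctrl.finish_job())"
```

```text
the job is handed in; nothing more can be done
None
```

I put the holder, movement, red cap and clear dome on the base in the order asked and handed the job in after about 29 s; each is centred within roughly 1–2 mm, the dome rests on the base, and the arm never went down near the loupe or case, though the last overhead check on them was unclear because of shadow.

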